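Dock the card terminal square in its charging corner and close the keeper

TASK

Put the card terminal on charge: slide it fully home into the corner of the grey charging dock, square and flush against both the side fence and the contact end, while the keeper arm is still open. Then swing the keeper arm shut across the terminal's near end, as far as it goes, and leave everything else on the counter where it stands.

Things in the scene. Friction and masses are not known exactly. Their poses are not given: they have to be found in the camera images.
- dock: Grey L-shaped charging dock screwed to the counter, placed and turned differently each time. Origin: where the centre of the terminal's underside lies when it is fully home, on the counter. +x = direction in which the terminal is pushed in. The contact end stands across the +x end, the side fence along the -y side; the +y and -x sides are open. The terminal slides on the bare counter.
- dock_back (a point): Point on the front face of the dock's contact end, at (+108, 0, 20) mm in the dock's frame; axes as the dock's. The face is the plane x=+108 mm of the dock, from y=-62 to +56 mm; the housing behind it is 46 mm deep and 40 mm tall.
- dock_fence (a point): Point on the inner face (black rubber strip) of the dock's side fence, at (0, -46, 20) mm in the dock's frame; axes as the dock's. The face is the plane y=-46 mm of the dock, from x=-100 to +108 mm; the fence is 16 mm thick and 36 mm tall; a 4 mm high screw flange behind it reaches to y=-85 mm and, under the keeper pivot, x=-130 mm.
- card_terminal: Black card terminal in a rubber boot, flat on the counter, 0.3 to 0.5 kg. Origin: centre of underside. Body 216 (x) by 92 mm (y), flat upright sides, 18 to 46 mm above the counter; 208 by 86 mm below that. +x: the end that goes to the contact end. Starts within 0.22 rad of the dock's x axis, 35 to 90 mm short of home, 27 to 55 mm to its +y side. Too wide to grasp; a push of 2 to 5 N slides it.
- contact_bar (a joint): Black sprung bar with four brass contacts, 50 mm wide, in a window of the contact end (18 to 34 mm above the counter, centred at dock y=0). 0 = standing 6 mm out of the face, 0.006 m = pressed in flush with it. About 1 N presses it in; it cannot push the terminal back out.
- keeper (a joint): Steel keeper arm with a red knob, pivoted at the -x end of the fence; rad. 0 = in line with the fence, pointing along the dock's -x; negative = swung outward, away from the bay (starts -0.25 to 0, stop -0.6); 1.571 = shut at its stop, pointing along the dock's +y, 2 mm clear of a terminal that is home. Grows clockwise seen from above. Stays where left; 1 N at the tip turns it.
- keeper_tip (a point): Axis of the red knob at the tip of the keeper arm, 70 mm from the pivot axis, 27 mm above the counter. Knob 17 mm across, 14 mm tall; the arm is 10 mm wide and lies 21 to 33 mm above the counter.
- keeper_pivot (a point): Pivot axis of the keeper arm, fixed on the dock at (-115.5, -60.5) mm in the dock's frame, 27 mm above the counter. Boss 20 mm across, top of the pin 42 mm above the counter.
- spray_bottle: Blue spray bottle with black trigger head, 56 x 121 x 252 mm, bystander; origin under its centre.
- kitchen_roll: White kitchen roll standing upright, about 100 mm across, 228 mm tall, bystander; origin under its centre.
- calculator: Desk calculator with grey keys, 150 x 105 x 19 mm, bystander; origin under its centre.
- stapler: Orange and black stapler, 36 x 130 x 44 mm, bystander; origin under its centre.

How it is judged:
On the way, in this order (a step that is already met when the one before it is completed fails the run):
1. the terminal is home, square and flush in the corner, pressing the contact bar in, with the keeper still open (x of card_terminal in the frame of dock above -0.0035 m and y of card_terminal in the frame of dock between -0.006 and 0.0035 m and angle between the x axis of card_terminal and the x axis of dock, either way round below 0.04 rad and angle between card_terminal's own z axis and vertical below 0.05 rad and value of joint contact_bar above 0.0035 m and value of joint keeper below 0.8 rad), for 0.2 s.
2. the keeper is swung shut across the terminal's near end (x of card_terminal in the frame of dock above -0.0035 m and y of card_terminal in the frame of dock between -0.006 and 0.0035 m and angle between the x axis of card_terminal and the x axis of dock, either way round below 0.04 rad and angle between card_terminal's own z axis and vertical below 0.05 rad and value of joint contact_bar above 0.0035 m and value of joint keeper above 1.46 rad), for 0.2 s.
At the end, for the whole second after the job is handed in: The terminal lies flat and still in the dock corner within 3.5 mm of the contact end and of the fence and within 0.04 rad of square, the contact bar pressed in by more than 3.5 of its 6 mm, and the keeper is shut to within about 0.1 rad of its stop (all of step 2 and linear speed of card_terminal below 0.01 m/s); the robot touches nothing.
It fails at once if a bystander is shoved more than 30 mm or knocked over (distance of any of spray_bottle, kitchen_roll, calculator, stapler from where it was at the start of the episode above 0.03 m or angle between any of spray_bottle, kitchen_roll, calculator, stapler's own z axis and vertical above 0.5 rad).
It also fails if it takes over 48 s, if anything falls off the work surface, if the arm or the gripper's body presses on something with over 40 N, if the wrist force passes 120 N, or if a joint passes its speed limit or range.

ROBOT

A 7-joint arm with a two-finger parallel gripper is mounted at the origin on a cart in front of the work surface, level with it; the furniture and walls round the work are solid. World frame = base frame: x ahead of the robot, y to its left, z up, the work surface at z = 0. Lengths are in m, angles in rad, forces in N, time in s.
With the tool pointing down it reaches from about 0.35 to 0.9 m from the base axis. Payload 8.1 kg.
Tool frame: the origin (TCP) lies midway between the tips of the shut fingers; the grasp point (between the pads) lies behind it (ctrl.grip_depth is the z of the grasp point in the tool frame, in m); z points along the fingers, y is the line along which they close (so a half turn about z gives the same grasp; the last joint's range is limited). The gripper opens to 85 mm and grips with 20 to 120 N. Pads are 22 mm wide; open, the fingers measure 114 mm over their backs; the gripper's body (76 mm by 85 mm) begins 54 mm behind the grasp point. The pads swing forward as they close: fully open they stand 13 mm farther back than shut.
Start: joints at [1.005, 0.434, 0.025, 1.573, -0.012, 1.134, -0.075], TCP at [0.279, -0.559, 0.231] pointing down, gripper open.
Joint ranges: [-2.62, 2.62], [-0.44, 2.09], [-1.27, 1.32], [0.08, 2.57], [-1.32, 4.46], [0.12, 2], [-2.74, 2.74]. Speed limits (rad/s): [2.22, 2.22, 3.01, 3.01, 3.14, 3.14, 3.14].

INTERFACE

Orientations are given as a unit quaternion [x, y, z, w].
In Python, from rig import ctrl gives the robot as it stands.
- The arm moves only by the shell command python3 -m inch 'ROWS' [FORCE]. ROWS is JSON, a list of rows, each a list of 7 numbers: the opening, from 0 (shut) to 1 (fully open), then the shift along the tool's x, y, z in units of 40 mm (1.0 is 40 mm), then the turn, a rotation vector about the tool's x, y, z in units of 5 degrees (1.0 is 5 degrees). In form: [[fingers, x, y, z, rx, ry, rz], ...]. A call has 1 to 20 rows; each row is the pose to reach, as a shift and turn from the pose commanded when the call began, along the tool's axes at that moment; what a row does not reach only later rows make up. A row lasts 1/8 s, in which the tool goes at most 62.5 mm and 10.7 degrees, less where a joint would pass 70% of its speed; a pose out of reach is approached as far as the arm can. A call with a gripper value outside its range is refused whole. The fingers move at their own pace and stop on an object; FORCE is the grip in N (left out, the last holds). Time passes only in rows, so rows that repeat a pose let the fingers close. It gives the time, the measured TCP pose, the force, the opening and the grip force at its end, in the units of the state.
- ctrl.state(): the state, without advancing time (a new reading comes with each control period).
- ctrl.camera(name): name is "side" or "top"; returns a dict with "img" (384x512x3 uint8, blue, green, red), "range_z" (384x512 float32, m along the optical axis (not along the pixel's ray), 0 where there is no reading), "vertical_fov" (degrees; the focal length in pixels is half the picture's height over the tangent of half this angle, whatever the lens; pixels are square), "cx", "cy" (the principal point, pixels), "world_to_cam" (4x4, takes a point from world to camera coordinates). Camera axes: x right, y down, z forward; pixel columns grow to the right and rows downward; lengths in m; the calibration is good to about 2 mm. A picture is of the moment at which its call begins.
- ctrl.close_job(): hands the job in; it is judged then, once.
The state is a dict: "time_s": time; "joints": joint angles; "qvel": joint speeds; "effort": joint torques, N m; "tcp_pos": TCP position; "orientation": TCP orientation; "contact_force": force on the tool from outside, world axes, zero at the start; "torque": the same for the moment, N m; "grip_width": finger opening in m; "gripper_force": force on a finger pad.
Only numpy, scipy, OpenCV 4.12 (cv2) and the standard library are available. Lean on these libraries where they do the work, as an engineer would, in place of code of your own. Each camera call takes 0.05 s, during which the arm holds its last target. There are 200 camera calls.

## Working session

There is one attempt and no reset: what is moved stays moved. The work goes in short steps, Python scripts to look and compute and a shell command to move; the robot and the scene stay as the last step left them, time stands still between calls to the robot, and variables do not carry over. Pictures are saved under pics/ and viewed, at most 10 in all, crops included, and the job is handed in when it is done.

```bash
ls; mkdir -p pics; cat > h.py <<'E'
import numpy as np, cv2
from rig import ctrl
def cam(n):
    c=ctrl.camera(n); h=c["img"].shape[0]; f=h/2/np.tan(np.radians(c["vertical_fov"])/2)
    c["K"]=np.array([[f,0,c["cx"]],[0,f,c["cy"]],[0,0,1]]); c["T"]=np.linalg.inv(c["world_to_cam"]); return c
def plane(c,uv,z):
    uv=np.atleast_2d(uv).astype(float); d=np.c_[uv,np.ones(len(uv))]@np.linalg.inv(c["K"]).T@c["T"][:3,:3].T
    o=c["T"][:3,3]; return o+d*((z-o[2])/d[:,2])[:,None]
def cloud(c):
    v,u=np.mgrid[:c["img"].shape[0],:c["img"].shape[1]]; r=c["range_z"]
    p=np.stack([u,v,np.ones_like(u)],-1)@np.linalg.inv(c["K"]).T*r[...,None]
    p=p@c["T"][:3,:3].T+c["T"][:3,3]; p[r==0]=np.nan; return p
E
python3 - <<'E'
from h import *
for n in("top","side"):
    c=cam(n); cv2.imwrite(f"pics/{n}0.png",c["img"]); print(n,c["K"][0,0],c["T"].round(3).tolist()); np.savez(f"{n}0.npz",**{k:c[k] for k in c})
s=ctrl.state(); print(s["tcp_pos"],s["orientation"],s["contact_force"],ctrl.grip_depth)
E
```

```text
pics
top 361.3255385522461 [[-0.019, -0.988, 0.152, 0.344], [-1.0, 0.02, 0.005, -0.087], [-0.008, -0.152, -0.988, 1.167], [0.0, 0.0, 0.0, 1.0]]
side 426.7636900306461 [[0.901, -0.166, 0.401, -0.0], [-0.433, -0.364, 0.824, -1.188], [0.009, -0.917, -0.4, 0.592], [0.0, 0.0, 0.0, 1.0]]
[ 0.27878714 -0.5588915   0.23060528] [ 9.73352802e-01  2.29311642e-01 -2.23666540e-04 -6.66086402e-04] [-0.54344809 -0.54400672  0.10548596] -0.0187
```

View pics/top0.png

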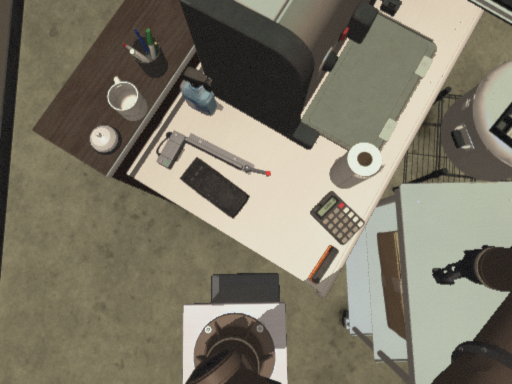

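View pics/side0.png

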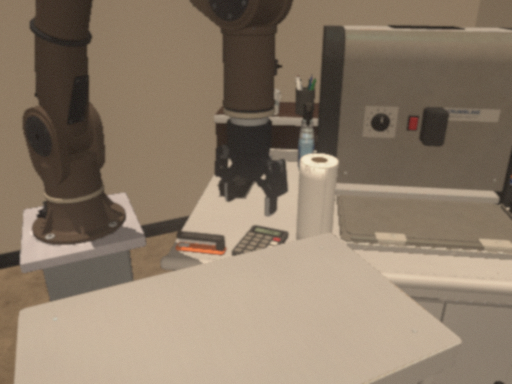

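The top view shows the contact end near (170,150), the fence running (185,137)→(255,168), the red knob at (268,174), and the terminal between (182,162) and (248,212). The side view is blocked by the counter and the kitchen roll. I'll measure from the top view.

```bash
cat > m.py <<'E'
from h import *
def meas(c,out=None):
    img=c["img"]; P=cloud(c); hsv=cv2.cvtColor(img,cv2.COLOR_BGR2HSV); g=img.max(2)
    v,u=np.mgrid[:384,:512]
    res={}
    roi=(u>130)&(u<300)&(v>110)&(v<240)
    # terminal
    m=((g<75)&roi&(P[...,2]>.03)&(P[...,2]<.06)).astype(np.uint8)
    n,l,st,ce=cv2.connectedComponentsWithStats(m); 
    k=1+np.argmax(st[1:,4]); cs,_=cv2.findContours((l==k).astype(np.uint8),cv2.RETR_EXTERNAL,cv2.CHAIN_APPROX_NONE)
    w=plane(c,cs[0][:,0],.046)[:,:2].astype(np.float32); r=cv2.minAreaRect(w); res["term"]=(r[0],r[1],cv2.boxPoints(r).round(4).tolist(),int(st[k,4]),float(np.nanmedian(P[l==k][:,2])))
    red=((hsv[...,1]>150)&((hsv[...,0]<8)|(hsv[...,0]>172))&(g>100)&roi)
    res["knob"]=(plane(c,[[u[red].mean(),v[red].mean()]],.034)[0].round(4).tolist(),int(red.sum()))
    return res,P,m
E
python3 - <<'E'
from m import *
c=cam("top"); res,P,m=meas(c); print(res)
z=P[...,2]; s=(slice(110,240),slice(130,290))
a=cv2.resize(c["img"][s],None,fx=5,fy=5,interpolation=cv2.INTER_CUBIC)[:600]
cv2.imwrite("pics/crop0.png",a)
# housing/fence: height 28..45, bright grey
g=c["img"].max(2); v,u=np.mgrid[:384,:512]
d=((z>.026)&(z<.048)&(g>=75)&(u>140)&(u<275)&(v>120)&(v<190))
for vv in range(128,182,3): print(vv,[(int(z[vv,x]*1000)) for x in range(150,274,4)])
E
```

```text
{'term': ((0.5101678371429443, 0.05472961813211441), (0.21048445999622345, 0.0866469070315361), [[0.41110000014305115, -0.0013000000035390258], [0.47929999232292175, -0.05480000004172325], [0.6092000007629395, 0.11079999804496765], [0.5410000085830688, 0.16429999470710754]], 1782, 0.04707850676826775), 'knob': ([0.5551, -0.1129, 0.034], 15)}
128 [74, 49, 47, 30, -1, -1, -1, -1, -4, 0, -1, -5, -2, -3, -3, -3, -3, -6, 1, -1, 3, 0, -4, 2, 0, 0, -2, 0, -3, 0, 35]
131 [63, 36, 43, 17, 2, 1, 38, -1, -2, 0, -4, 0, 0, -1, -2, -3, 0, -2, 0, 0, 0, -1, -1, -3, -1, 0, 0, -4, -4, 2, 1]
134 [50, 41, 35, -2, 0, 0, 42, 41, 0, -2, 0, -5, 1, 0, 0, -5, -7, 0, -2, -1, -4, -2, 0, -3, 1, -1, -4, 0, -2, -2, -1]
137 [36, 42, 20, -1, 0, 42, 40, 39, 40, 33, 3, 3, 1, 0, -1, -3, 2, 5, 0, 0, -1, 1, -2, 0, -3, 1, 0, -1, -1, 0, 4]
140 [41, 31, -4, -2, -2, 39, 38, 43, 39, 31, 38, 0, 6, 1, 1, -1, 1, -4, 0, -4, 0, -1, 0, -5, -2, -1, -3, -2, 0, -1, -2]
143 [44, 17, 0, 4, 38, 40, 38, 34, 38, -3, 38, 34, 37, 5, 2, 0, 2, 1, 0, -1, -4, -4, 0, -4, -1, -2, 1, 0, 0, -3, -4]
146 [30, -1, 3, 0, 37, 41, 41, 41, 16, -1, 0, 30, 36, 38, 4, 4, 0, -1, 1, -2, 1, 0, 1, 0, -2, -3, 0, 0, 0, -3, 0]
149 [18, -7, 3, 0, 40, 37, 36, 33, 22, -2, 0, -5, -1, 36, 38, 34, 4, 5, 3, 0, -4, -1, -1, -1, 0, -3, -3, 1, 0, -4, -4]
152 [0, 0, -1, 43, 41, 38, 40, 32, 0, -1, -3, 1, 1, -3, 31, 34, 35, 4, 3, 2, -1, 1, -1, -2, 1, 2, 0, -1, 0, 0, 1]Traceback (most recent call last):
  File "<stdin>", line 9, in <module>
ValueError: cannot convert float NaN to integer
```

View pics/crop0.png

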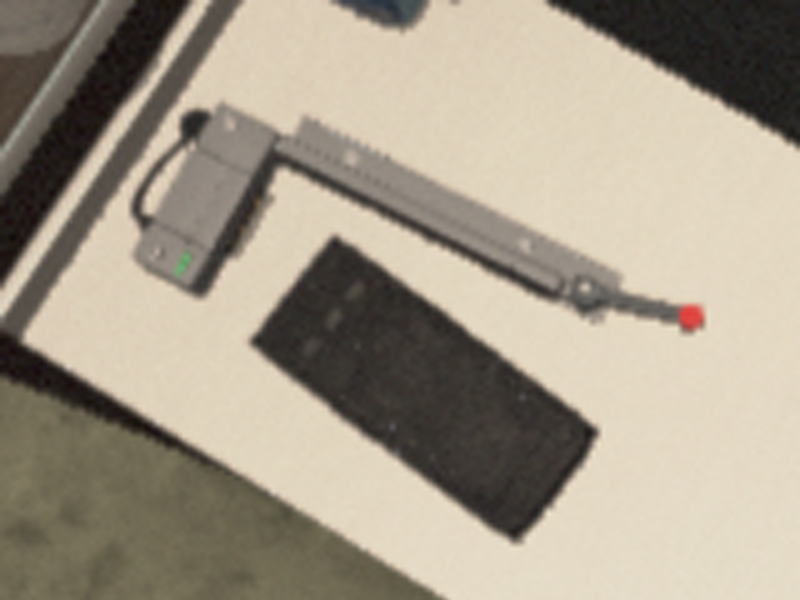

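```bash
python3 - <<'E'
from m import *
c=cam("top"); g=cv2.cvtColor(c["img"],cv2.COLOR_BGR2GRAY).astype(float)
print("fence col 210",g[140:168,210].astype(int)); print("house row 152",g[152,155:190].astype(int))
def cross(p,t,rev=False):
    for i in range(len(p)-1):
        if (p[i]-t)*(p[i+1]-t)<=0 and p[i]!=p[i+1]: return i+(t-p[i])/(p[i+1]-p[i])
def ln(w):
    vx,vy,x,y=cv2.fitLine(w.astype(np.float32),cv2.DIST_HUBER,0,.001,.001).ravel(); n=np.array([-vy,vx]); r=(w-[x,y])@n
    return np.degrees(np.arctan2(vy,vx)),(x,y),r.std()
lo=[];hi=[]
for u in range(194,238):
    vb=146+(u-190)*.49; seg=g[int(vb-8):int(vb+6),u][::-1]; v0=int(vb+6)-1
    i=cross(seg,135)
    if i is None: continue
    lo.append((u,v0-i)); k=int(np.argmin(seg)); j=cross(seg[k:],(seg[k]+125)/2)
    if j is not None: hi.append((u,v0-k-j))
for n,q,z in(("fence z0",lo,0),("fence z36",hi,.036)):
    print(n,len(q),ln(plane(c,q,z)[:,:2]))
lo=[];hi=[]
for v in range(142,166):
    ub=182-(v-142)*.52; s0=int(ub-9); seg=g[v,s0:int(ub+9)]
    k=int(np.argmin(seg)); j=cross(seg[k:],135); 
    if j is not None: lo.append((s0+k+j,v))
    j=cross(seg[:k+1][::-1],(seg[k]+125)/2)
    if j is not None: hi.append((s0+k-j,v))
for n,q,z in(("back z0",lo,0),("back z40",hi,.040)):
    print(n,len(q),ln(plane(c,q,z)[:,:2])); print((plane(c,q,z)[:,:2]*1000).round().astype(int).tolist())
f=lambda a,b:((a+.5)/5-.5+130,(b+.5)/5-.5+110)
print("pivot",plane(c,f(585,292),.042),"knob",plane(c,f(692,318),.034))
for q,z in (((215,104),.04),((282,137),.04),((200,285),.04),((133,242),.04),((336,238),.046),((252,340),.046),((597,432),.046),((517,532),.046),((517,541),.018)): print(q,plane(c,f(*q),z)[0].round(4))
E
```

```text
fence col 210 [213 210 198 150 141 142 140 141 137 128 134 139 114  60  81 146 207 210
 212 210 213 214 215 213 211 195 130  63]
house row 152 [199 111  64 120 177 184 151 138 136 139 136 138 139 140 140 144 142 138
 139 142 140 105  56  57  45  65 104 140 202 209 211 211 212 212 210]
fence z0 44 (np.float32(61.486855), (np.float32(0.6126602), np.float32(0.050486483)), np.float64(0.00042256390565700164))
fence z36 44 (np.float32(61.56466), (np.float32(0.6189447), np.float32(0.05819348)), np.float64(0.0002215846909938703))
back z0 22 (np.float32(-30.602648), (np.float32(0.62331957), np.float32(0.17823617)), np.float64(0.002449932444573371))
[[665, 160], [661, 161], [658, 163], [655, 164], [651, 165], [648, 163], [644, 165], [641, 167], [638, 169], [634, 171], [631, 172], [628, 174], [624, 175], [621, 177], [618, 180], [614, 182], [611, 183], [608, 189], [604, 193], [601, 195], [598, 196], [594, 198]]
back z40 24 (np.float32(-28.370073), (np.float32(0.6274547), np.float32(0.17839369)), np.float64(0.00033414102352753787))
[[661, 161], [657, 163], [654, 164], [651, 167], [648, 167], [644, 169], [641, 171], [638, 173], [635, 174], [631, 176], [628, 178], [625, 180], [622, 182], [618, 183], [615, 185], [612, 187], [609, 189], [605, 189], [602, 192], [599, 194], [596, 196], [592, 197], [589, 199], [586, 201]]
pivot [[ 0.57064117 -0.04689175  0.042     ]] knob [[ 0.55393722 -0.11458509  0.034     ]]
(215, 104) [0.7001 0.1909 0.04  ]
(282, 137) [0.677  0.1473 0.04  ]
(200, 285) [0.5807 0.1985 0.04  ]
(133, 242) [0.6097 0.242  0.04  ]
(336, 238) [0.6081 0.1109 0.046 ]
(252, 340) [0.5434 0.1635 0.046 ]
(597, 432) [ 0.4805 -0.0532  0.046 ]
(517, 532) [ 0.4191 -0.0027  0.046 ]
(517, 541) [ 0.4153 -0.0005  0.018 ]
```

```bash
cat > to.py <<'E'
# usage: to.py dx dy(mm, dock) z(mm) tool-y yaw rel. to dock(deg) -> row units from the present pose
import sys; from h import *
from scipy.spatial.transform import Rotation as R
A=np.radians(61.6); O=np.array([.5784,.0822]); ex=np.array([np.cos(A),np.sin(A)]); ey=np.array([-ex[1],ex[0]])
def go(dx,dy,z,yaw):
    s=ctrl.state(); R0=R.from_quat(s["orientation"]); M=R0.as_matrix(); p=np.array(s["tcp_pos"])
    d=p[:2]-O; print("t",round(s["time_s"],2),"dock mm",(d@ex*1e3).round(1),(d@ey*1e3).round(1),"z",(p[2]*1e3).round(1),"F dock",(np.array(s["contact_force"])[:2]@np.c_[ex,ey]).round(1),"Fz",round(s["contact_force"][2],1),"yaw",(np.degrees(np.arctan2(M[1,1],M[0,1])-A)).round(1))
    if dx is None: return
    t=np.r_[O+(dx*ex+dy*ey)/1e3,z/1e3]; a=A+np.radians(yaw); ty=np.array([np.cos(a),np.sin(a),0]); tz=np.array([0,0,-1.]); G=np.c_[np.cross(ty,tz),ty,tz]
    print("row",(M.T@(t-p)/.04).round(2),(np.degrees((R0.inv()*R.from_matrix(G)).as_rotvec())/5).round(2))
if __name__=="__main__":
    for a in sys.argv[1:] or [None]: go(*(map(float,a.split(',')) if a else [None]*4))
E
python3 to.py -57,140,110,180 -57,140,15,180
```

```text
t 0.2 dock mm -706.5 -41.5 z 230.8 F dock [-0.3  0.4] Fz -0.1 yaw -125.1
row [ 10.68 -13.04   3.03] [-1.000e-02  1.000e-02  1.098e+01]
t 0.2 dock mm -706.5 -41.5 z 230.8 F dock [-0.3  0.4] Fz -0.1 yaw -125.1
row [ 10.68 -13.04   5.41] [-1.000e-02  1.000e-02  1.098e+01]
```

```bash
python3 -m inch '[[0.6,1,-1.2,0,0,0,1],[0.6,2,-2.4,0,0,0,2],[0.6,3,-3.6,0,0,0,3],[0.6,4,-4.8,0,0,0,4],[0.6,5,-6,0,0,0,5],[0.6,6,-7.2,0,0,0,6.5],[0.6,7,-8.4,0,0,0,8],[0.6,8,-9.7,0.5,0,0,9.5],[0.6,9,-11,1,0,0,11],[0.6,10,-12.2,2,0,0,11],[0.6,10.7,-13,3,0,0,11],[0.6,10.7,-13,3,0,0,11],[0.6,10.7,-13,3,0,0,11]]'; python3 to.py -57,135,15,180
```

```text
time_s: 1.82
tcp_pos: [0.4291, 0.0991, 0.1099]
orientation: [0.97, -0.244, -0.001, 0.0]
contact_force: [0.3, -0.7, 0.3]
grip_width: 0.0513
gripper_force: 0.0
t 1.82 dock mm -56.1 139.4 z 109.9 F dock [-0.5 -0.6] Fz 0.3 yaw -179.9
row [0.12 0.02 2.37] [0.01 0.03 0.03]
```

```bash
python3 -m inch '[[0.6,0,0,1.2,0,0,0],[0.6,0,0,2.37,0,0,0],[0.6,0.2,0,2.37,0,0,0],[0.6,0.5,0,2.37,0,0,0],[0.6,0.62,0,2.37,0,0,0],[0.6,0.74,0,2.37,0,0,0],[0.6,0.86,0,2.37,0,0,0],[0.6,0.98,0,2.37,0,0,0],[0.6,1.1,0,2.37,0,0,0],[0.6,1.22,0,2.37,0,0,0],[0.6,1.34,0,2.37,0,0,0],[0.6,1.46,0,2.37,0,0,0]]'; python3 to.py -57,57,15,180; python3 - <<'E'
from m import *
c=cam("top"); cv2.imwrite("pics/p1.png",cv2.resize(c["img"][110:230,130:290],None,fx=5,fy=5,interpolation=cv2.INTER_CUBIC))
E
```

```text
time_s: 3.32
tcp_pos: [0.4799, 0.0691, 0.0168]
orientation: [0.969, -0.246, -0.001, 0.0]
contact_force: [-5.9, 0.8, 3.8]
grip_width: 0.0512
gripper_force: 2.5
t 3.33 dock mm -58.3 80.4 z 16.8 F dock [-2.1  5.6] Fz 3.8 yaw -180.1
row [ 0.59 -0.03  0.04] [ 0.02  0.02 -0.01]
```

View pics/p1.png

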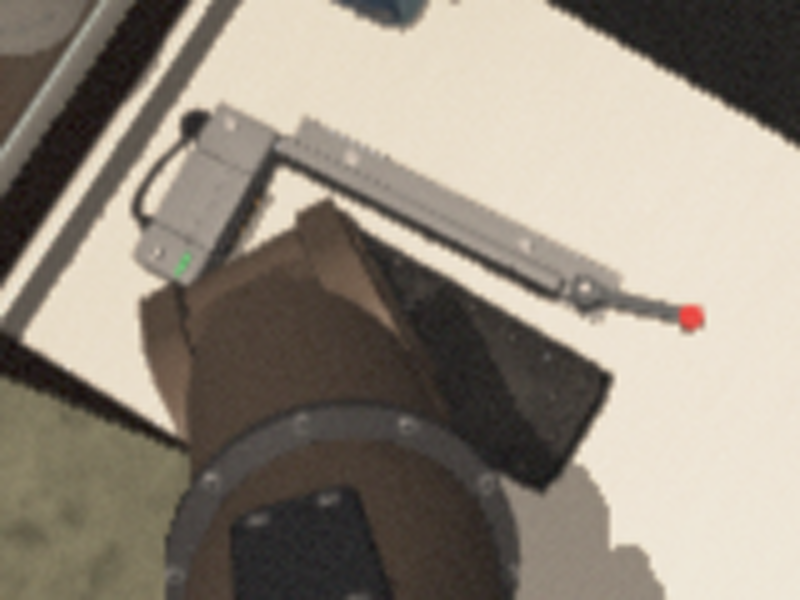

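The terminal now lies nearly parallel to the fence: its far edge runs (370,230)→(610,375), with a gap of about 25 mm to the fence. I'll keep pushing sideways.

```bash
python3 -m inch '[[0.6,0.12,0,0,0,0,0],[0.6,0.24,0,0,0,0,0],[0.6,0.36,0,0,0,0,0],[0.6,0.46,0,0,0,0,0],[0.6,0.52,0,0,0,0,0],[0.6,0.52,0,0,0,0,0]]'; python3 to.py -57,57,15,180
```

```text
time_s: 4.12
tcp_pos: [0.4991, 0.0596, 0.0166]
orientation: [0.969, -0.246, -0.0, -0.0]
contact_force: [-3.9, 2.3, 3.7]
grip_width: 0.0513
gripper_force: 2.6
t 4.12 dock mm -57.6 59.0 z 16.6 F dock [0.2 4.5] Fz 3.7 yaw -180.1
row [ 0.05 -0.01  0.04] [ 0.    0.01 -0.01]
```

```bash
python3 -m inch '[[0.6,0.04,0,0,0,0,0],[0.6,0.08,0,0,0,0,0],[0.6,0.08,0,0,0,0,0]]'; python3 to.py -57,57,15,180;  python3 -m inch '[[0.6,0.04,0,0,0,0,0],[0.6,0.08,0,0,0,0,0],[0.6,0.08,0,0,0,0,0]]'; python3 to.py -57,57,15,180
```

```text
time_s: 4.5
tcp_pos: [0.4991, 0.0595, 0.0164]
orientation: [0.969, -0.245, -0.003, 0.0]
contact_force: [-14.1, 7.7, 13.1]
grip_width: 0.0516
gripper_force: 8.3
t 4.5 dock mm -57.6 59.0 z 16.4 F dock [ 0.  16.1] Fz 13.1 yaw -180.0
row [ 0.05 -0.02  0.04] [0.02 0.06 0.  ]
time_s: 4.88
tcp_pos: [0.499, 0.0594, 0.0162]
orientation: [0.97, -0.244, -0.005, 0.0]
contact_force: [-24.8, 12.7, 20.9]
grip_width: 0.0511
gripper_force: 13.8
t 4.88 dock mm -57.8 59.0 z 16.2 F dock [-0.6 27.8] Fz 20.9 yaw -179.9
row [ 0.05 -0.02  0.03] [0.04 0.1  0.02]
```

```bash
python3 -m inch '[[0.6,-0.4,0,0,0,0,0],[0.6,-1,0,-1,0,0,0],[0.6,-1,0,-2.3,0,0,0]]'; python3 to.py -200,3,110,-90 -200,3,15,-90; python3 -c "
from m import *
print(ctrl.state()['joints']); r,P,m=meas(cam('top')); print(r)"
```

```text
time_s: 5.25
tcp_pos: [0.4683, 0.0758, 0.1088]
orientation: [0.969, -0.245, -0.001, 0.001]
contact_force: [0.8, -0.2, -0.7]
grip_width: 0.0512
gripper_force: 0.0
t 5.25 dock mm -58.0 93.8 z 108.8 F dock [ 0.2 -0.8] Fz -0.7 yaw -180.0
row [ 2.27  3.55 -0.03] [ -0.     0.03 -18.  ]
t 5.25 dock mm -58.0 93.8 z 108.8 F dock [ 0.2 -0.8] Fz -0.7 yaw -180.0
row [2.27 3.55 2.35] [ -0.     0.03 -18.  ]
[-0.01964643  0.37112577 -0.32013754  2.05291131  0.1690087   0.74421739
 -2.510785  ]
{'term': ((0.5556745529174805, 0.046093493700027466), (0.22349712252616882, 0.0937674269080162), [[0.4616999924182892, -0.030400000512599945], [0.5443999767303467, -0.07460000365972519], [0.6496000289916992, 0.1225999966263771], [0.5669000148773193, 0.16680000722408295]], 1522, 0.04688208093861579), 'knob': ([0.5546, -0.1132, 0.034], 14)}
```

```bash
python3 -m inch '[[0.6,0.2,0.5,0,0,0,-2],[0.6,0.5,1,0,0,0,-4],[0.6,0.8,1.5,0,0,0,-6],[0.6,1.1,2,0,0,0,-8],[0.6,1.4,2.5,0,0,0,-10],[0.6,1.7,3,0,0,0,-12],[0.6,2,3.5,0,0,0,-14],[0.6,2.27,3.6,0,0,0,-16],[0.6,2.27,3.6,0,0,0,-18],[0.6,2.27,3.6,0.8,0,0,-18],[0.6,2.27,3.6,2.3,0,0,-18],[0.6,2.27,3.6,2.35,0,0,-18]]'; python3 to.py -119,3,15,-90;python3 -c "
from m import *
r,P,m=meas(cam('top')); print(r,ctrl.state()['joints'])"
```

```text
time_s: 6.8
tcp_pos: [0.4787, -0.0947, 0.0119]
orientation: [0.859, 0.511, -0.002, -0.002]
contact_force: [0.0, -0.0, -0.1]
grip_width: 0.0516
gripper_force: 0.0
t 6.8 dock mm -203.0 3.6 z 11.9 F dock [-0.  -0.1] Fz -0.1 yaw -90.1
row [ 2.1   0.01 -0.08] [-0.06  0.02 -0.02]
{'term': ((0.5581252574920654, 0.04806176573038101), (0.2271784245967865, 0.091704361140728), [[0.46369999647140503, -0.029999999329447746], [0.5443000197410583, -0.07370000332593918], [0.6525999903678894, 0.12610000371932983], [0.5719000101089478, 0.16979999840259552]], 1525, 0.04685860827613042), 'knob': ([nan, nan, nan], 0)} [ 0.49780719  0.59508292 -0.5550394   2.07430313  0.53501892  0.61731637
 -0.9245222 ]m.py:13: RuntimeWarning: Mean of empty slice.
  res["knob"]=(plane(c,[[u[red].mean(),v[red].mean()]],.034)[0].round(4).tolist(),int(red.sum()))
  ret = ret.dtype.type(ret / rcount)
```

```bash
python3 -m inch '[[0.6,0.25,0,-0.08,0,0,0],[0.6,0.5,0,-0.08,0,0,0],[0.6,0.62,0,-0.08,0,0,0],[0.6,0.74,0,-0.08,0,0,0],[0.6,0.86,0,-0.08,0,0,0],[0.6,0.98,0,-0.08,0,0,0],[0.6,1.1,0,-0.08,0,0,0],[0.6,1.22,0,-0.08,0,0,0],[0.6,1.34,0,-0.08,0,0,0],[0.6,1.46,0,-0.08,0,0,0],[0.6,1.58,0,-0.08,0,0,0],[0.6,1.7,0,-0.08,0,0,0],[0.6,1.8,0,-0.08,0,0,0],[0.6,1.88,0,-0.08,0,0,0],[0.6,1.88,0,-0.08,0,0,0]]'; python3 to.py -119,3,15,-90
```

```text
time_s: 8.72
tcp_pos: [0.5162, -0.0294, 0.0175]
orientation: [0.86, 0.511, -0.001, 0.0]
contact_force: [-3.1, -5.0, 3.6]
grip_width: 0.051
gripper_force: 2.5
t 8.72 dock mm -127.8 1.7 z 17.5 F dock [-5.9  0.4] Fz 3.6 yaw -90.1
row [ 0.22 -0.03  0.06] [-0.01  0.02 -0.03]
```

```bash
python3 -m inch '[[0.6,0.06,0,0,0,0,0],[0.6,0.12,0,0,0,0,0],[0.6,0.18,0,0,0,0,0],[0.6,0.18,0,0,0,0,0]]'; python3 to.py; python3 -m inch '[[0.6,0.04,0,0,0,0,0],[0.6,0.08,0,0,0,0,0],[0.6,0.08,0,0,0,0,0]]'; python3 to.py
```

```text
time_s: 9.22
tcp_pos: [0.5196, -0.0231, 0.0175]
orientation: [0.86, 0.511, -0.001, 0.0]
contact_force: [-3.1, -4.5, 2.4]
grip_width: 0.0515
gripper_force: 2.6
t 9.22 dock mm -120.6 1.6 z 17.5 F dock [-5.4  0.6] Fz 2.4 yaw -90.1
time_s: 9.6
tcp_pos: [0.52, -0.0225, 0.0174]
orientation: [0.86, 0.511, -0.003, 0.001]
contact_force: [-5.8, -10.8, 10.3]
grip_width: 0.051
gripper_force: 6.3
t 9.6 dock mm -119.9 1.6 z 17.4 F dock [-12.2  -0. ] Fz 10.3 yaw -90.2
```

```bash
python3 -m inch '[[0.6,0.05,0,0,0,0,0],[0.6,0.05,0,0,0,0,0],[0.6,-1.0,0,0,0,0,0],[0.6,-2.0,0,-1,0,0,0],[0.6,-3.5,0,-2.5,0,0,0],[0.6,-5,0,-3.5,0,0,0],[0.6,-5,0,-3.5,0,0,0]]'; python3 to.py 0,90,110,180; python3 - <<'E'
from m import *
c=cam("top"); cv2.imwrite("pics/p2.png",cv2.resize(c["img"][110:230,130:290],None,fx=5,fy=5,interpolation=cv2.INTER_CUBIC)); print(meas(c)[0])
E
```

```text
time_s: 10.48
tcp_pos: [0.426, -0.1975, 0.1595]
orientation: [0.86, 0.51, 0.0, 0.001]
contact_force: [0.4, -0.2, 0.4]
grip_width: 0.0513
gripper_force: 0.0
t 10.47 dock mm -318.5 1.0 z 159.5 F dock [-0.  -0.4] Fz 0.4 yaw -90.2
row [ 7.95 -2.26  1.23] [ 0.02 -0.02 17.95]
{'term': ((0.5756158828735352, 0.08077548444271088), (0.2146904468536377, 0.09122376888990402), [[0.48489999771118164, 0.007499999832361937], [0.5652999877929688, -0.03539999946951866], [0.6664000153541565, 0.15399999916553497], [0.5859000086784363, 0.19699999690055847]], 1844, 0.04676608333252197), 'knob': ([0.5541, -0.1131, 0.034], 13)}
```

View pics/p2.png

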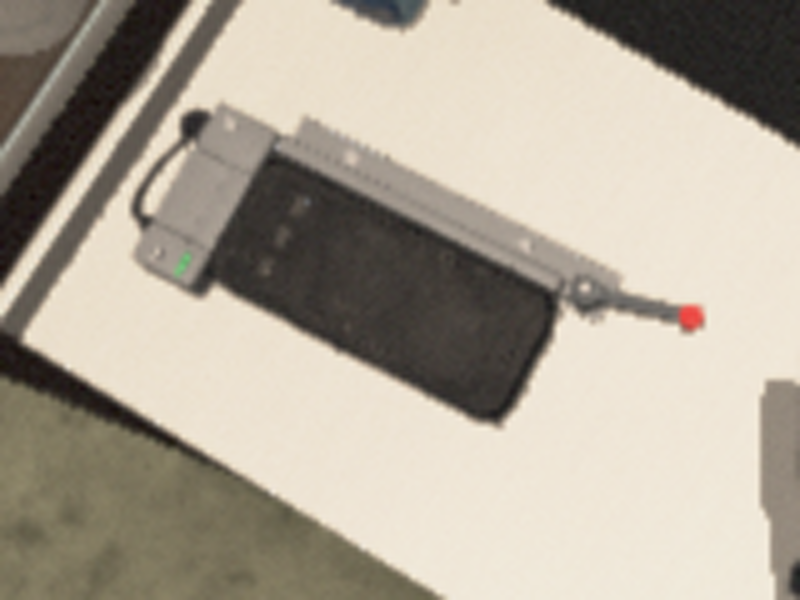

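The terminal is in the corner: its front edge is against the housing at (215,275)–(270,160) and its side is along the fence. The keeper is still open, with the knob at (692,318). Next is a light side push to make sure it is flush.

```bash
python3 -m inch '[[0.6,0.5,-1.2,0,0,0,2],[0.6,1.2,-2.4,0,0,0,4],[0.6,2.6,-3,0,0,0,6],[0.6,4,-3.2,0,0,0,8],[0.6,5.4,-3.2,0,0,0,10],[0.6,6.6,-3,0,0,0,12],[0.6,7.5,-2.6,0.4,0,0,14],[0.6,7.95,-2.3,1.2,0,0,16],[0.6,7.95,-2.26,1.2,0,0,18],[0.6,7.95,-2.26,2.4,0,0,18],[0.6,7.95,-2.26,3.5,0,0,18],[0.6,7.95,-2.26,3.55,0,0,18]]'; python3 to.py 0,59,15,180
```

```text
time_s: 12.02
tcp_pos: [0.4965, 0.1276, 0.0134]
orientation: [0.969, -0.245, -0.002, 0.001]
contact_force: [-0.4, -0.0, 0.8]
grip_width: 0.0511
gripper_force: 0.0
t 12.03 dock mm 1.0 93.7 z 13.4 F dock [-0.2  0.4] Fz 0.8 yaw -180.0
row [ 0.87  0.02 -0.04] [ 0.04  0.04 -0.  ]
```

```bash
python3 -m inch '[[0.6,0.3,0,0,0,0,0],[0.6,0.6,0,0,0,0,0],[0.6,0.75,0,0,0,0,0],[0.6,0.85,0,0,0,0,0],[0.6,0.92,0,0,0,0,0],[0.6,0.96,0,0,0,0,0],[0.6,0.96,0,0,0,0,0]]'; python3 to.py
```

```text
time_s: 12.9
tcp_pos: [0.5275, 0.112, 0.0161]
orientation: [0.97, -0.245, -0.004, 0.0]
contact_force: [-18.2, 8.5, 16.3]
grip_width: 0.0513
gripper_force: 10.6
t 12.9 dock mm 2.0 58.9 z 16.1 F dock [-1.1 20. ] Fz 16.3 yaw -179.9
```

```bash
python3 -m inch '[[0.6,-0.5,0,0,0,0,0],[0.3,-0.9,0,-1,0,0,0],[0,-0.9,0.4,-2.4,0,0,-2],[0,-0.5,1,-2.6,0,0,-4],[0,0,1.6,-2.6,0,0,-6],[0,0.6,2.2,-2.6,0,0,-8],[0,1.3,2.8,-2.6,0,0,-10],[0,2,3.4,-2.6,0,0,-12],[0,2.7,4,-2.6,0,0,-14],[0,3.4,4,-2.6,0,0,-16],[0,4.2,4,-2.6,0,0,-18],[0,4.4,4,-2.6,0,0,-20],[0,4.4,4,-2.6,0,0,-20]]'; python3 to.py -155,-106,60,0 -155,-106,15,0
```

```text
time_s: 14.52
tcp_pos: [0.6111, -0.1162, 0.1197]
orientation: [0.812, 0.583, 0.0, -0.0]
contact_force: [-0.7, 0.5, -0.4]
grip_width: 0.0004
gripper_force: 0.0
t 14.53 dock mm -159.0 -123.2 z 119.7 F dock [0.1 0.9] Fz -0.4 yaw -80.2
row [ 0.17 -0.41  1.49] [ 0.000e+00 -1.000e-02 -1.605e+01]
t 14.53 dock mm -159.0 -123.2 z 119.7 F dock [0.1 0.9] Fz -0.4 yaw -80.2
row [ 0.17 -0.41  2.62] [ 0.000e+00 -1.000e-02 -1.605e+01]
```

```bash
python3 -m inch '[[0,0,0,0,0,0,-2],[0,0,0,0,0,0,-4],[0,0,0,0,0,0,-6],[0,0,0,0,0,0,-8],[0,0,0,0,0,0,-10],[0,0,0,0.5,0,0,-12],[0,0,0,1.3,0,0,-14],[0,0,0,2.3,0,0,-16],[0,0,0,2.6,0,0,-16],[0,0,0,2.6,0,0,-16]]'; python3 to.py; python3 - <<'E'
from to import *
import numpy as np
M=R.from_quat(ctrl.state()["orientation"]).as_matrix(); p=np.array(ctrl.state()["tcp_pos"])
for th in np.arange(-.4,1.7,.12):
    q=np.array([-115.5,-60.5])+55*np.array([-np.cos(th),np.sin(th)])-18*np.array([np.sin(th),np.cos(th)])
    t=np.r_[O+(q[0]*ex+q[1]*ey)/1e3,.016]; print(th.round(2),q.round(0),(M.T@(t-p)/.04).round(2),"rz",(np.degrees(th)/5).round(1))
c=cam("top"); cv2.imwrite("pics/p3.png",cv2.resize(c["img"][110:230,130:290],None,fx=5,fy=5,interpolation=cv2.INTER_CUBIC))
E
```

```text
time_s: 15.78
tcp_pos: [0.6105, -0.1151, 0.0159]
orientation: [0.249, 0.969, -0.0, -0.0]
contact_force: [0.9, 0.3, 0.5]
grip_width: -0.0001
gripper_force: 0.0
t 15.78 dock mm -158.2 -122.1 z 15.9 F dock [ 0.7 -0.7] Fz 0.5 yaw -0.4
-0.4 [-159.  -98.] [ 0.59 -0.03 -0.  ] rz -4.6
-0.28 [-163.  -93.] [ 0.73 -0.13 -0.  ] rz -3.2
-0.16 [-167.  -87.] [ 0.87 -0.22 -0.  ] rz -1.8
-0.04 [-170.  -81.] [ 1.03 -0.29 -0.  ] rz -0.5
0.08 [-172.  -74.] [ 1.2  -0.35 -0.  ] rz 0.9
0.2 [-173.  -67.] [ 1.37 -0.38 -0.  ] rz 2.3
0.32 [-173.  -60.] [ 1.54 -0.39 -0.  ] rz 3.7
0.44 [-173.  -53.] [ 1.72 -0.38 -0.  ] rz 5.0
0.56 [-172.  -47.] [ 1.89 -0.35 -0.  ] rz 6.4
0.68 [-170.  -40.] [ 2.05 -0.3  -0.  ] rz 7.8
0.8 [-167.  -34.] [ 2.21 -0.23  0.  ] rz 9.2
0.92 [-163.  -28.] [ 2.36 -0.14  0.  ] rz 10.5
1.04 [-159.  -22.] [ 2.5  -0.03  0.  ] rz 11.9
1.16 [-154.  -17.] [2.62 0.09 0.  ] rz 13.3
1.28 [-149.  -13.] [2.73 0.23 0.  ] rz 14.7
1.4 [-143.   -9.] [2.82 0.37 0.  ] rz 16.0
1.52 [-136.   -6.] [2.89 0.53 0.  ] rz 17.4
1.64 [-130.   -4.] [2.95 0.7  0.  ] rz 18.8
```

View pics/p3.png

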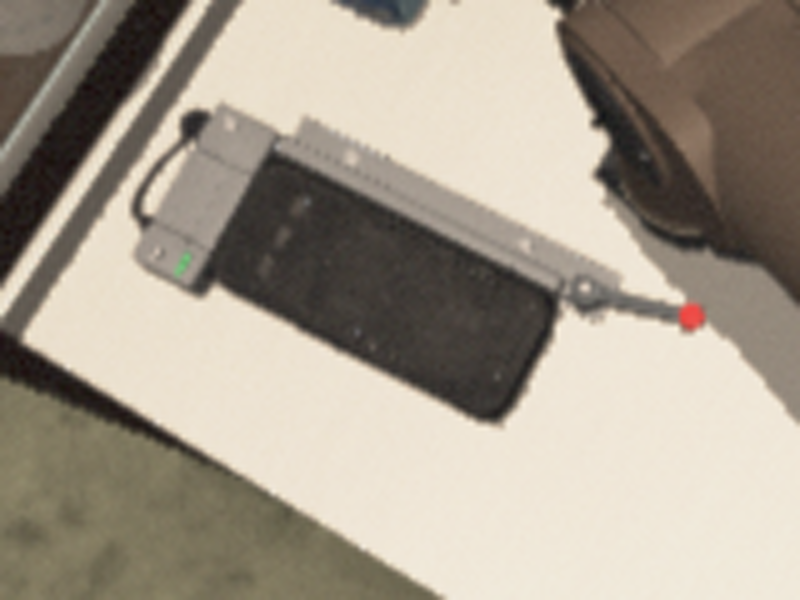

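The terminal is still home and the keeper untouched, with the knob at (692,317). The gripper is down on the outer side of the arm, so I'll sweep the arm around its arc.

```bash
python3 -m inch '[[0,0.4,-0.05,0,0,0,-1],[0,0.73,-0.13,0,0,0,-2],[0,0.87,-0.22,0,0,0,-1.5],[0,1.03,-0.29,0,0,0,-0.5],[0,1.2,-0.35,0,0,0,0.9],[0,1.37,-0.38,0,0,0,2.3],[0,1.54,-0.39,0,0,0,3.7],[0,1.72,-0.38,0,0,0,5],[0,1.89,-0.35,0,0,0,6.4],[0,2.05,-0.3,0,0,0,7.8],[0,2.21,-0.23,0,0,0,9.2],[0,2.36,-0.14,0,0,0,10.5],[0,2.5,-0.03,0,0,0,11.9],[0,2.62,0.09,0,0,0,13.3],[0,2.73,0.23,0,0,0,14.7],[0,2.82,0.37,0,0,0,16],[0,2.82,0.37,0,0,0,16]]'; python3 to.py -130,-5,16,-90;  python3 - <<'E'
from m import *
c=cam("top"); cv2.imwrite("pics/p4.png",cv2.resize(c["img"][110:230,130:290],None,fx=5,fy=5,interpolation=cv2.INTER_CUBIC))
E
```

```text
time_s: 17.95
tcp_pos: [0.52, -0.0476, 0.0175]
orientation: [0.812, 0.584, 0.001, 0.001]
contact_force: [0.9, 0.8, -0.3]
grip_width: 0.0
gripper_force: 0.0
t 17.95 dock mm -142.0 -10.4 z 17.5 F dock [ 1.1 -0.4] Fz -0.3 yaw -80.1
row [ 0.32 -0.08  0.04] [ 0.04 -0.01  1.98]
```

View pics/p4.png

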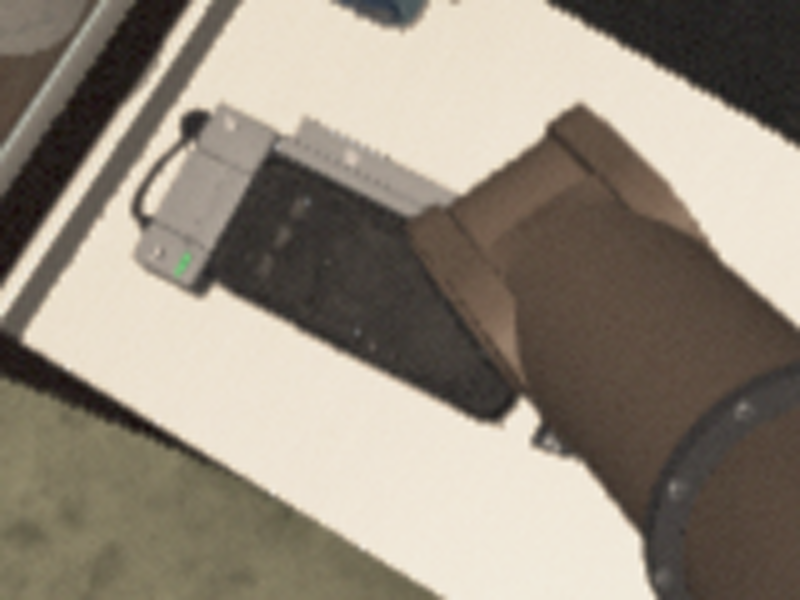

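The arm covers the keeper; the terminal's visible outline is unchanged. I'll press on gently towards +x until the force rises.

```bash
python3 -m inch '[[0,0.08,0,0,0,0,1],[0,0.16,-0.02,0,0,0,2],[0,0.24,-0.02,0,0,0,2],[0,0.24,-0.02,0,0,0,2]]'; python3 to.py; python3 -m inch '[[0,0.05,0,0,0,0,0],[0,0.1,0,0,0,0,0],[0,0.1,0,0,0,0,0]]'; python3 to.py
```

```text
time_s: 18.5
tcp_pos: [0.5216, -0.039, 0.0161]
orientation: [0.859, 0.513, 0.0, 0.0]
contact_force: [0.1, 0.5, 0.3]
grip_width: -0.0
gripper_force: 0.0
t 18.5 dock mm -133.6 -7.7 z 16.1 F dock [0.5 0.1] Fz 0.3 yaw -89.9
time_s: 18.88
tcp_pos: [0.5218, -0.0382, 0.0156]
orientation: [0.86, 0.511, -0.002, 0.001]
contact_force: [-4.9, -7.5, 7.1]
grip_width: 0.0
gripper_force: 4.5
t 18.88 dock mm -132.9 -7.5 z 15.6 F dock [-8.9  0.7] Fz 7.1 yaw -90.1
```

```bash
python3 -m inch '[[0,0.04,0,0,0,0,0],[0,0.04,0,0,0,0,0],[0,-0.8,0,0,0,0,0],[0,-2,0,-1.2,0,0,0],[0,-3.5,0,-2.5,0,0,0],[0,-5,0,-3.5,0,0,0],[0,-5,0,-3.5,0,0,0],[0,-5,0,-3.5,0,0,0]]'; python3 to.py; python3 - <<'E'
from m import *
from to import O,ex,ey
c=cam("top"); cv2.imwrite("pics/p5.png",cv2.resize(c["img"][110:230,130:290],None,fx=5,fy=5,interpolation=cv2.INTER_CUBIC)); r=meas(c)[0]; print(r)
k=np.array(r["knob"][0][:2])-O; print("knob dock",k@ex,k@ey)
E
```

```text
time_s: 19.88
tcp_pos: [0.4274, -0.2139, 0.1568]
orientation: [0.86, 0.51, 0.0, 0.001]
contact_force: [-1.0, 0.9, 0.1]
grip_width: 0.0002
gripper_force: 0.0
t 19.88 dock mm -332.3 -8.0 z 156.8 F dock [0.3 1.3] Fz 0.1 yaw -90.3
{'term': ((0.5734647512435913, 0.08192288875579834), (0.2146904468536377, 0.09609965234994888), [[0.4805000126361847, 0.009800000116229057], [0.5652999877929688, -0.03539999946951866], [0.6664000153541565, 0.15399999916553497], [0.58160001039505, 0.19930000603199005]], 1851, 0.04670435608179946), 'knob': ([0.5121, -0.0129, 0.034], 19)}
knob dock -0.11518846434097448 0.01308883809847352
```

View pics/p5.png

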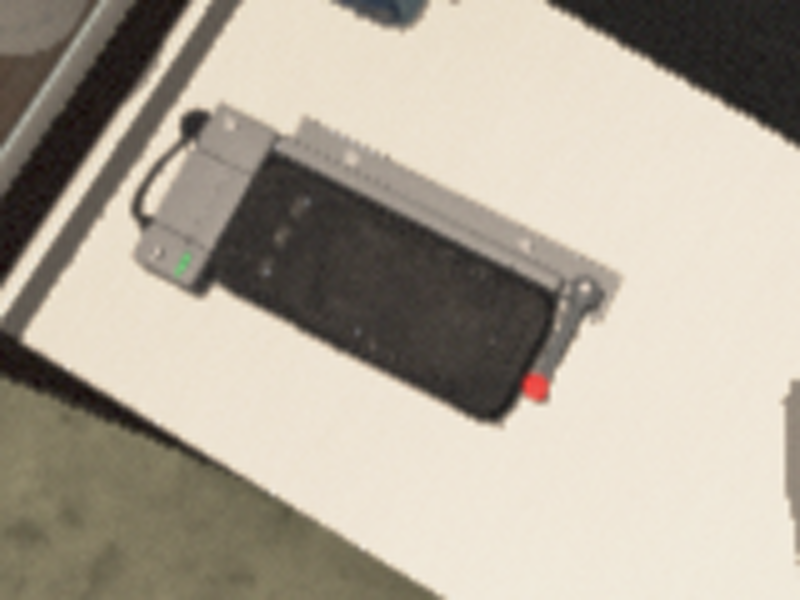

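The keeper is shut across the near end: the knob is at (537,387), dock x −115 mm, which matches its stop. The terminal is flush in the corner, so I'm handing the job in.

```bash
python3 -c "
from rig import ctrl
print(ctrl.close_job())"
```

```text
the job is handed in; nothing more can be done
None
```

The card terminal is fully home in the dock corner, the keeper arm is swung shut against its stop, and the job was handed in at about 20 s; no verdict came back.

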